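# Ready and refill the padlock chute at the left-luggage desk

### The arm

A 7-joint arm with a two-finger parallel gripper is mounted at the origin on the work surface. World frame = base frame: x ahead of the robot, y to its left, z up, the work surface at z = 0. Lengths are in mm, angles in rad, forces in N, time in s.
With the tool pointing down it reaches from about 425 to 1025 mm from the base axis. Payload 3.6 kg.
Tool frame: the origin (TCP) lies midway between the tips of the shut fingers; the grasp point (between the pads) lies 19 mm behind it (r.pinch_z is the distance from the TCP to the grasp point, in mm); z points along the fingers, y is the line along which they close (so a half turn about z gives the same grasp; the last joint's range is limited). The gripper opens to 85 mm and grips with 20 to 120 N. Pads are 22 mm wide; open, the fingers measure 114 mm over their backs; the gripper's body (76 mm by 85 mm) begins 54 mm behind the grasp point. The pads swing forward as they close: fully open they stand 13 mm farther back than shut.
Start: joints at [1.147, 0.591, 0.048, 1.609, -0.033, 0.943, -0.034], TCP at [235.481, -685.695, 231.302] pointing down, gripper open.
Joint ranges: [-2.69, 2.69], [-0.47, 2.24], [-1.27, 1.36], [0.19, 2.51], [-1.53, 4.68], [0.08, 2.07], [-3.09, 3.09]. Speed limits (rad/s): [2.57, 2.57, 3.14, 3.14, 3.14, 3.14, 3.14].

### API

Orientations are given as [roll, pitch, yaw] about the fixed x, y, z axes, in that order (R = Rz(yaw) Ry(pitch) Rx(roll)).
In Python, from plant import r, kin, readout, cams gives the robot as it stands. Calls block until the motion is done:
- r.goto(position, orientation): joint-space move of the TCP to a pose.
- r.line_to(position, rotation=None, v=150, threshold=None): straight line of the TCP; rotation=None keeps the orientation; v is the mean speed in mm/s. With threshold (N) it stops when the force on the tool has changed by that much, and returns True; else False.
- r.movej(angles): joint-space move.
- r.command_gripper(opening, squeeze=None): opening from 0.0 (shut) to 1.0 (fully open); squeeze is the grip in N (None keeps the last); returns when the fingers have stopped.
- r.hold(seconds).
- kin.ik(position, orientation): joint angles nearest the present ones, or None.
- readout.observe(): the state.
- cams.get_image(name): name is "scene" or "top" or "wrist"; returns the picture (480x640x3 uint8, blue, green, red); there is no depth.
- cams.get_calibration(name): a dict with "mtx" (3x3 intrinsics, pixels), "R" (3x3) and "t" (3): a world point X has camera coordinates R X + t; the wrist camera has in their place "T_tool_cam" (4x4, takes a point from camera to tool coordinates, whose origin is the TCP and whose axes are the flange's). Camera axes: x right, y down, z forward; pixel columns grow to the right and rows downward; lengths in mm; the calibration is good to about 2 mm. The wrist camera is an equidistant fisheye: a pixel r from the principal point sees the ray r / f radians off the axis. A picture is of the moment at which its call begins: read the wrist's pose just before it. get_calibration takes no time and is no camera call.
A pose or a line that the arm cannot do raises r.PlanningError and nothing moves.
- r.hand_in(): hands the job in; it is judged then, once.
The state is a dict: "clock": time; "joints": joint angles; "dq": joint speeds; "joint_torque": joint torques, N m; "ee_pos": TCP position; "orientation": TCP orientation; "wrist_force": force on the tool from outside, world axes, zero at the start; "torque": the same for the moment, N m; "gripper_width": opening from 0.0 (shut) to 1.0 (fully open); "grasp_force": force on a finger pad.
Only numpy, scipy, OpenCV 4.12 (cv2) and the standard library are available. Lean on these libraries where they do the work, as an engineer would, in place of code of your own. Each camera call takes 0.05 s, during which the arm holds its last target. There are 200 camera calls.

### The job

Get the padlock dispenser ready for the day: first slide its outlet gate fully shut, then take the brush from its stand, dip the bristles well down into the little pot, brush the still empty chute floor from the upper end through the middle to the lower end with the bristles touching, and hang the brush back in its fork. Then load every padlock on the desk into the chute, lying flat and body first with the shackle pointing uphill, so that they slide down and queue behind the shut gate. Leave the phone, the glasses case and the pen pot where they are.

Things in the scene. Friction and masses are not known exactly. Their poses are not given: they have to be found in the camera images.
- chute: the dispenser, fixed: open-topped straight steel lane along its y axis. Origin: on the desk under the lane's centre line. The floor climbs 25 deg towards +y: foot at y -130, z 35 mm (gate there), open upper end at y +178, z 179 mm. Lane 38 mm wide, side rails 4 mm thick, 11 mm above the floor. Slippery (friction 0.2): padlocks slide down it by themselves; five queue up to 250 mm along the slope
- lane_top (a point): point on the centre line of the chute floor, 270 mm up the slope from the foot; a good place to lay padlocks in
- lane_mid (a point): point on the centre line of the chute floor, 165 mm up the slope from the foot
- lane_low (a point): point on the centre line of the chute floor, 60 mm up the slope from the foot
- gate (a joint): the outlet gate at the chute's foot, a dark steel plate 46 mm wide that slides across the lane: 0 m = fully shut (end stop), 0.05 m = fully open, moved towards the chute's -x (the robot's side). It slides with about 2.5 N of friction and stays where it is left
- gate_knob (a point): the centre of the top of the gate's upright black knob, a round post 16 mm in diameter and 36 mm tall on top of the gate plate; moves with the gate. Axes as the chute's
- stand: brush stand, fixed: base 90 x 80 mm, a post at the back (+x), at the top a flat horizontal fork of two prongs 8 mm thick with a slot 20 mm wide, open towards the stand's -x; prong tips 23 mm before the brush's place. Origin: on the desk under the brush's place. Nothing rises above the fork
- fork (a point): the brush's place: the point in the slot level with the fork's top face, 120 mm above the desk
- brush: brush hanging upright in the fork by its round wooden collar (29 mm across, 8 mm thick). Above the collar a round handle, 16 mm diameter, 60 mm long, to grasp from above; below it a 10 mm steel shaft, then white bristles, 18 mm across, tip 94 mm below the origin. 72 g. Origin: centre of the collar's underside; +z up. Lift 5 mm or more and draw it out of the slot's open end; hang it back likewise
- brush_tip (a point): the centre of the bristles' flat 12 mm tip. The bristles give along the handle's axis by up to 12 mm, at about 0.25 N per mm, and spring back
- pot: a small open aluminium pot, fixed to the desk, 44 mm tall, outer diameter 48 mm at the foot and 56 mm at the rim, wall 3 mm, inner floor 5 mm above the desk. Origin: centre of its underside
- pot_rim (a point): centre of the pot's open mouth, at rim height, 44 mm above the desk
- padlock1: small brass padlock lying flat: body 28 (x) x 30 (y) x 18 mm thick; a steel U shackle 23 mm wide, 5 mm bar, stands 21 mm out of its +x face at mid-thickness (ends 35 mm from the origin). About 80 g. Origin: centre of the body's underside; +x points to the shackle. May be absent
- padlock2: small brass padlock lying flat: body 28 (x) x 30 (y) x 18 mm thick; a steel U shackle 23 mm wide, 5 mm bar, stands 21 mm out of its +x face at mid-thickness (ends 35 mm from the origin). About 80 g. Origin: centre of the body's underside; +x points to the shackle. May be absent
- padlock3: small brass padlock lying flat: body 28 (x) x 30 (y) x 18 mm thick; a steel U shackle 23 mm wide, 5 mm bar, stands 21 mm out of its +x face at mid-thickness (ends 35 mm from the origin). About 80 g. Origin: centre of the body's underside; +x points to the shackle. May be absent
- padlock4: small brass padlock lying flat: body 28 (x) x 30 (y) x 18 mm thick; a steel U shackle 23 mm wide, 5 mm bar, stands 21 mm out of its +x face at mid-thickness (ends 35 mm from the origin). About 80 g. Origin: centre of the body's underside; +x points to the shackle. May be absent
- phone: bystander: a mobile phone lying flat, 74 x 152 x 9 mm. Origin: centre of its underside
- case: bystander: a black spectacles case, 60 x 155 x 36 mm. Origin: centre of its underside
- penpot: bystander: a dark round pen pot with pens, 72 mm across, 95 mm tall, pens up to 155 mm. Origin: centre of its underside
- padlock5: small brass padlock lying flat: body 28 (x) x 30 (y) x 18 mm thick; a steel U shackle 23 mm wide, 5 mm bar, stands 21 mm out of its +x face at mid-thickness (ends 35 mm from the origin). About 80 g. Origin: centre of the body's underside; +x points to the shackle. May be absent
Things that resemble listed ones, but are neither listed nor needed, are in the scene too. What is shaped like the padlock2 but black is not meant.

How it is judged:
By the outcome, as a careful person would: the job done as asked, in the order asked, and still so for the second after the job is handed in, with the robot touching nothing.
Of padlock1, padlock2, padlock3, padlock4, padlock5 only 3 to 5 are there at a start; the rules pass over those that are not, and their reading is None.
At some moment in a run one of padlock1, padlock2, padlock3, padlock4, padlock5 may be knocked a few centimetres aside while the robot is not near it.
It also fails if it takes over 210 s, if anything falls off the work surface, if the arm or the gripper's body presses on something with over 40 N, if the wrist force passes 120 N, or if a joint passes its speed limit or range.

## Working session

There is one attempt and no reset: what is moved stays moved. The work goes in short steps, each a Python script; the robot and the scene stay as the last script left them, time stands still between calls to the robot, and variables do not carry over. Pictures are saved under pics/ and viewed, at most 14 in all, crops included, and the job is handed in when it is done.

```bash
ls; mkdir -p pics
python3 - <<'E'
from plant import r,kin,readout,cams
import cv2,numpy as np
for n in ("scene","top"):
    cv2.imwrite(f"pics/{n}0.png",cams.get_image(n)); c=cams.get_calibration(n); print(n,c)
print(cams.get_calibration("wrist")); print(readout.observe()["clock"],r.pinch_z)
E
```

```text
pics
scene {'mtx': array([[456.91369973,   0.        , 313.16536248],
       [  0.        , 456.91369973, 247.449141  ],
       [  0.        ,   0.        ,   1.        ]]), 'R': array([[ 0.49977633,  0.86609417,  0.01022239],
       [ 0.72947057, -0.41451622, -0.54410384],
       [-0.46700782,  0.27938715, -0.83895561]]), 't': array([-312.76819502, -374.59068444, 1438.0541985 ])}
top {'mtx': array([[481.40288343,   0.        , 313.83737333],
       [  0.        , 481.40288343, 231.01037348],
       [  0.        ,   0.        ,   1.        ]]), 'R': array([[-8.04337112e-03, -9.99967601e-01, -3.17956967e-04],
       [-9.80059773e-01,  7.94637036e-03, -1.98543939e-01],
       [ 1.98540033e-01, -1.28534575e-03, -9.80091936e-01]]), 't': array([  2.93803107, 602.31457988, 948.58695966])}
{'mtx': array([[371.64829954,   0.        , 309.44196819],
       [  0.        , 371.64829954, 242.48413743],
       [  0.        ,   0.        ,   1.        ]]), 'T_tool_cam': array([[ 5.93257967e-04, -9.60541202e-01, -2.78137102e-01,
         6.98993241e+01],
       [ 9.99999575e-01,  3.73690509e-04,  8.42435559e-04,
        -1.57759629e-01],
       [-7.05256870e-04, -2.78137484e-01,  9.60541016e-01,
        -1.41566541e+02],
       [ 0.00000000e+00,  0.00000000e+00,  0.00000000e+00,
         1.00000000e+00]])}
0.1 18.700000000000003
```

View pics/top0.png

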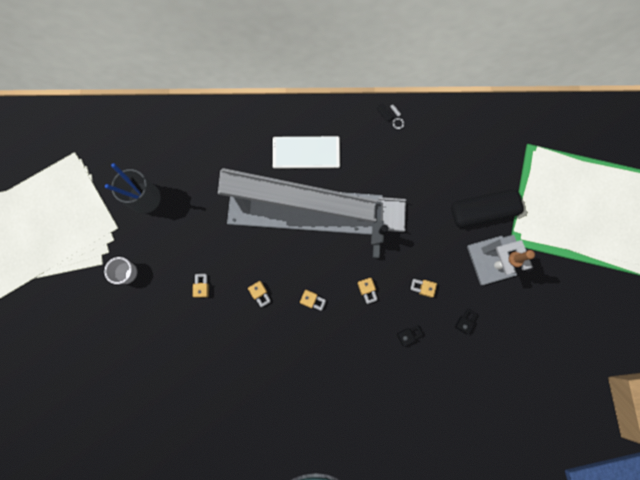

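View pics/scene0.png

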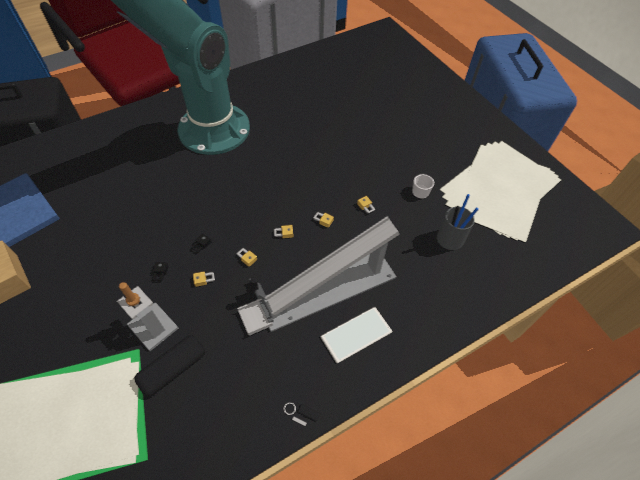

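Top view: brass padlocks lie at (200,287), (259,293), (312,299), (367,290) and (425,288). Black look-alikes are at (409,336) and (467,322). The pot is at (120,270); the penpot at (128,185) is the thing it could be confused with. The brush is at (518,258), and the gate knob is near (377,245), towards the robot, so the gate is open. I'll take close crops next.

Run:
```python
import cv2,numpy as np
t=cv2.imread("pics/top0.png");s=cv2.imread("pics/scene0.png")
a=cv2.resize(t[225:295,455:555],None,fx=4,fy=4,interpolation=3)
b=cv2.resize(s[270:350,100:200],None,fx=4,fy=4,interpolation=3)
c=cv2.resize(t[160:260,210:410],None,fx=4,fy=3,interpolation=3)
o=np.zeros((600,800,3),np.uint8);o[:280,:400]=a;o[:320,400:]=b;o[320:600,:]=c[20:300] if False else c[:280]
o=cv2.convertScaleAbs(o,alpha=1.6,beta=20)
cv2.imwrite("pics/crop1.png",o)
o=cv2.resize(s[210:340,230:405],(800,594),interpolation=3)
cv2.imwrite("pics/crop2.png",cv2.convertScaleAbs(o,alpha=1.6,beta=20))
```

```text
(no output)
```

View pics/crop1.png

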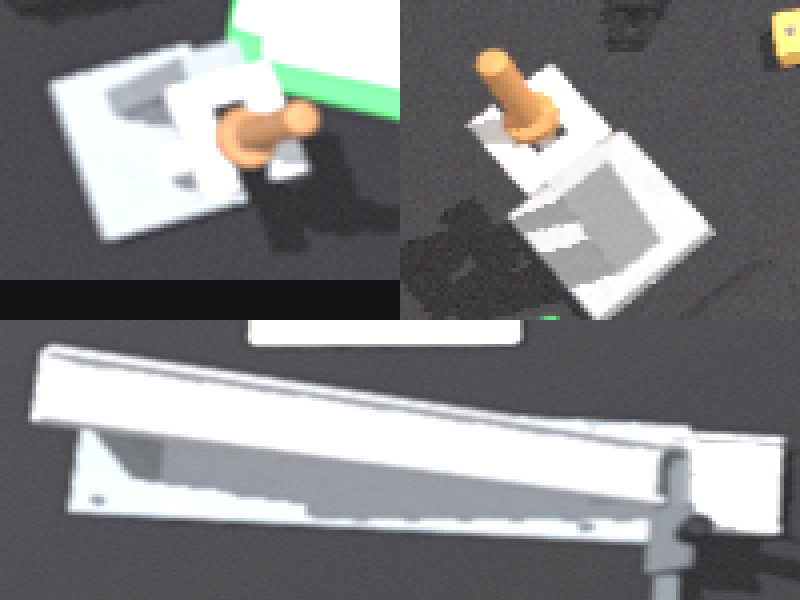

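View pics/crop2.png

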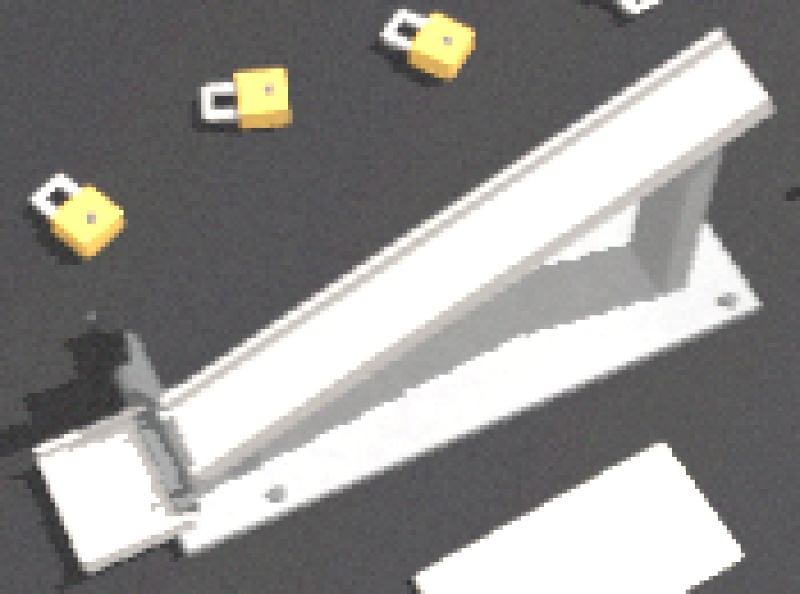

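Crop 1 shows the wooden brush collar in the fork at top (517,259.5) and scene (132.5,299.5). Crop 2 and the top view give the chute's upper rail corners and the gate plate pulled to the robot's side. Now I'll fit the numbers.

```bash
cat > h.py <<'E'
from plant import r,kin,readout,cams
import cv2,numpy as np
from scipy.optimize import least_squares
from scipy.spatial.transform import Rotation as Ro
CAL={n:cams.get_calibration(n) for n in("scene","top","wrist")}
def proj(n,X):
    c=CAL[n];p=(c["R"]@np.atleast_2d(X).T).T+c["t"];p=p@c["mtx"].T;return p[:,:2]/p[:,2:]
def onz(n,uv,z):
    c=CAL[n];d=c["R"].T@np.linalg.inv(c["mtx"])@[*uv,1];o=-c["R"].T@c["t"];return o+d*(z-o[2])/d[2]
def tri(ut,us): # two views
    f=lambda X:np.r_[proj("top",X)[0]-ut,proj("scene",X)[0]-us]
    s=least_squares(f,[700,0,100]);return s.x,np.abs(s.fun).max()
def snap(name,alpha=1.6,beta=20,wh=None):
    o=readout.observe();im=cams.get_image("wrist");cv2.imwrite(f"pics/{name}.png",cv2.convertScaleAbs(im,alpha=alpha,beta=beta))
    p=np.r_[o["ee_pos"],o["orientation"]];np.save(f"pics/{name}.npy",p);return im
def wT(p):
    T=np.eye(4);T[:3,:3]=Ro.from_euler("xyz",p[3:]).as_matrix();T[:3,3]=p[:3];return T@CAL["wrist"]["T_tool_cam"]
def wonz(name,uv,z):
    T=wT(np.load(f"pics/{name}.npy"));m=CAL["wrist"]["mtx"];d=np.array([(uv[0]-m[0,2])/m[0,0],(uv[1]-m[1,2])/m[1,1]])
    th=np.linalg.norm(d);d=T[:3,:3]@np.r_[d/th*np.sin(th),np.cos(th)];return T[:3,3]+d*(z-T[2,3])/d[2]
def wproj(name,X):
    T=np.linalg.inv(wT(np.load(f"pics/{name}.npy")));p=(T[:3,:3]@np.atleast_2d(X).T).T+T[:3,3]
    q=np.linalg.norm(p[:,:2],axis=1);th=np.arctan2(q,p[:,2]);m=CAL["wrist"]["mtx"]
    return m[:2,2]+p[:,:2]/q[:,None]*th[:,None]*m[0,0]
def rz(a): c,s=np.cos(a),np.sin(a);return np.array([[c,-s,0],[s,c,0],[0,0,1]])
def chw(P,X): return np.atleast_2d(X)@rz(P[2]).T+[P[0],P[1],0]
def down(yaw): return [np.pi,0,yaw]   # tool z down; tool x at yaw
def locks(z=18):
    im=cams.get_image("top");hs=cv2.cvtColor(im,cv2.COLOR_BGR2HSV);m=cv2.inRange(hs,(12,90,90),(35,255,255))
    n,l,st,c=cv2.connectedComponentsWithStats(m);out=[]
    br=(im.min(2)>70).astype(np.uint8)
    for i in range(1,n):
        if not 60<st[i,4]<500 : continue
        a=onz("top",c[i],z)
        g=np.argwhere(br)[:,::-1];g=g[np.linalg.norm(g-c[i],axis=1)<22]
        cnt=cv2.findContours((l==i).astype(np.uint8),0,1)[0][0]
        box=np.array([onz("top",q,z)[:2] for q in cv2.boxPoints(cv2.minAreaRect(cnt))])
        e=box[1]-box[0];ang=np.arctan2(e[1],e[0])
        if len(g)<3: print("?",c[i],st[i,4],a);continue
        d=onz("top",g.mean(0),9)-a;s=np.arctan2(d[1],d[0])
        yaw=ang+np.round((s-ang)/(np.pi/2))*np.pi/2
        out.append((np.round(c[i]),a[0],a[1],yaw,s,st[i,4]))
    return out
E
python3 - <<'E'
from h import *
for a in locks(): print([np.round(q,2) for q in a])
T=np.array([[-23,173.4,189],[23,173.4,189],[-23,-134.6,45]])
f=lambda P:np.r_[(proj("scene",chw(P,T[:2]))-[[387.5,216.6],[399.1,233]]).ravel(),(proj("top",chw(P,T))-[[218,193.3],[221.75,168.3],[375,220]]).ravel()]
s=least_squares(f,[700,0,0]);print("chute",s.x,s.fun.round(1))
print("collar",tri([517,259.5],[132.5,299.5]),"htop",tri([530.75,253.75],[122.5,285.5]))
print("pot",tri([120,270],[423,182]),onz("top",[120,268],44))
for n,P in(("top",[[467.5,246],[502,236],[481.5,285]]),("scene",[[155,302.5],[178.7,327.5],[150,350],[127,323.7]])):
    for p in P: print(n,p,onz(n,p,8).round())
E
```

```text
[array([520., 257.]), np.float64(548.91), np.float64(-446.89), np.float64(0.1), np.float64(0.44), np.int32(242)]
[array([366., 286.]), np.float64(490.46), np.float64(-112.45), np.float64(-2.83), np.float64(-2.67), np.int32(214)]
[array([257., 290.]), np.float64(484.14), np.float64(121.14), np.float64(-2.6), np.float64(-2.64), np.int32(209)]
[array([428., 288.]), np.float64(484.37), np.float64(-244.18), np.float64(1.24), np.float64(1.1), np.int32(216)]
[array([199., 290.]), np.float64(484.6), np.float64(243.12), np.float64(-0.01), np.float64(0.18), np.int32(210)]
[array([308., 298.]), np.float64(464.91), np.float64(11.61), np.float64(-1.96), np.float64(-1.93), np.int32(210)]
chute [ 6.62228027e+02 -8.61341411e-01 -8.20905596e-02] [-0.  -1.7 -1.  -2.8  0.8 -2.4 -0.1 -1.   0.1  0.1]
collar (array([ 530.89223748, -395.53399816,  119.84578374]), np.float64(0.7733510533317087)) htop (array([ 532.11535823, -394.65874773,  184.19117028]), np.float64(0.42735918914773663))
pot (array([526.49677452, 407.55612024,  40.61559907]), np.float64(0.7186888534974969)) [529.74882308 405.40134933  44.        ]
top [467.5, 246] [ 577. -339.    8.]
top [502, 236] [ 598. -416.    8.]
top [481.5, 285] [ 491. -363.    8.]
scene [155, 302.5] [ 494. -363.    8.]
scene [178.7, 327.5] [ 583. -337.    8.]
scene [150, 350] [ 603. -413.    8.]
scene [127, 323.7] [ 515. -439.    8.]
```

```bash
python3 - <<'E'
from h import *
print(readout.observe()["orientation"])
P=[662.2,-.9,-.082]
g=chw(P,[[-50,-132,0]])[0];print(g)
for yaw in (0,np.pi/2,np.pi,-np.pi/2):
    print(yaw,kin.ik([g[0],g[1],220],down(yaw)))
r.goto([480,-380,330],down(np.pi))
im=snap("w_stand")
r.command_gripper(0.0)
r.goto([g[0]-40,g[1],220],down(np.pi))
im2=snap("w_gate",2.5,20)
print(readout.observe()["clock"])
E
python3 -c "
import cv2,numpy as np
a=cv2.imread('pics/w_stand.png');b=cv2.imread('pics/w_gate.png')
cv2.imwrite('pics/wv.png',np.hstack([cv2.resize(a,(400,300)),cv2.resize(b,(400,300))]))"
```

```text
[-3.13978876e+00  1.01808102e-04  3.30897091e-01]
[ 601.55613185 -128.3610578     0.        ]
0 [ 0.12956618  0.46520097  0.00973331  1.87542796 -0.00608086  0.80099196
 -1.42829885]
1.5707963267948966 [ 0.41461397  0.49029494 -0.3879001   1.8623883   0.24262301  0.83508851
 -0.09595113]
3.141592653589793 [ 0.63188665  0.55420674 -0.71080048  1.85294554  0.4528564   0.90230382
  1.27785344]
-1.5707963267948966 [-0.20006656  0.5047474   0.47795786  1.89011353 -0.30922321  0.81967389
 -2.70129851]
3.775
```

View pics/w_gate.png

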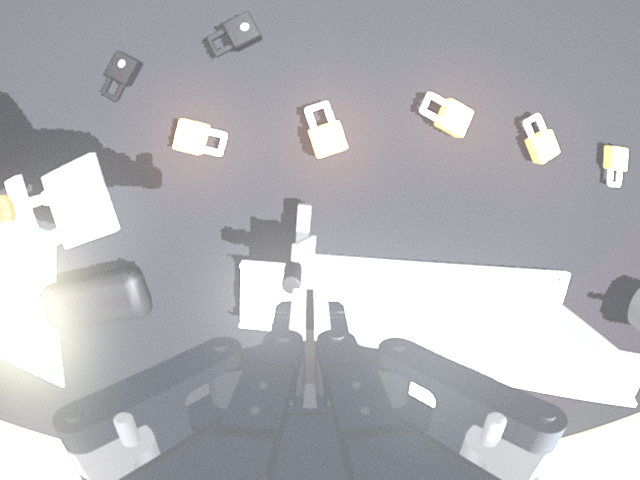

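View pics/w_stand.png

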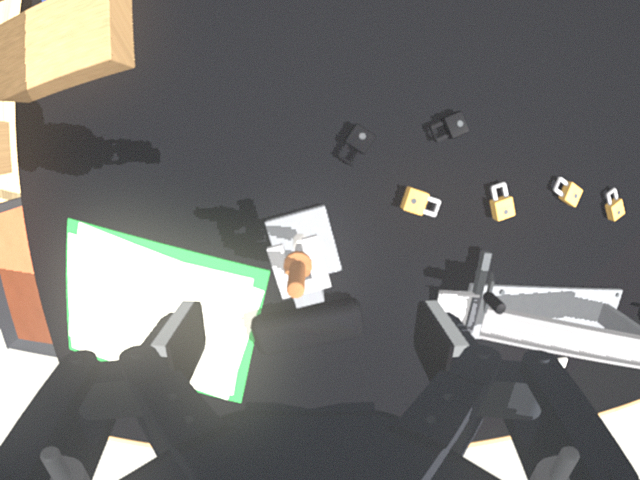

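The knob's top is at about (291,284) in w_gate and (502,305) in w_stand. The fork opens towards the robot, since the post is on the far side, next to the glasses case. I'll triangulate from these.

Run:
```python
from h import *
f=lambda X:np.r_[wproj("w_gate",X)[0]-[291,284],wproj("w_stand",X)[0]-[502,305]]
s=least_squares(f,[600,-130,70]);print("knob",s.x,s.fun)
P=[662.2,-.9,-.082];print("in chute",rz(-P[2])@(s.x-[P[0],P[1],0]))
print("htop",wonz("w_stand",[296,291],188),"collar",wonz("w_stand",[298,264],128))
print("base",[wonz("w_stand",q,8).round() for q in([267,222],[324,207],[341,266])])
# chute check: project lane corners in w_stand/w_gate
T=np.array([[-23,173.4,189],[23,173.4,189]])
print(wproj("w_gate",chw(P,T)))
print(wproj("w_gate",chw(P,[[-60,178,0],[-60,-130,0]])), wonz("w_gate",[568,272],6),wonz("w_gate",[240,262],30))
for q in([326,135],[455,118],[543,148],[192,137]):print(wonz("w_gate",q,18).round(1))
```

```text
knob [ 599.15274375 -144.69349244   97.39168518] [ 0.19764678 -1.43421355 -0.21162485  2.31422781]
in chute [ -51.05755315 -148.47441279   97.39168518]
htop [ 531.5218111  -392.62192439  188.        ] collar [ 528.79128463 -392.74283194  128.        ]
base [array([ 514., -436.,    8.]), array([ 495., -363.,    8.]), array([ 574., -340.,    8.])]
[[657.46381273 366.02407348]
 [636.49676493 407.92585845]]
[[564.1419847  259.28663274]
 [314.72852419 239.19344956]] [631.61206378 187.2187322    6.        ] [ 605.90960247 -197.24152266   30.        ]
[ 487.9 -115.6   18. ]
[466.3   8.5  18. ]
[487.  114.6  18. ]
[ 486.3 -241.5   18. ]
```

Run:
```python
from h import *
P=[662.2,-.9,-.082];o=down(np.pi-.082)
w=lambda x,y,z:chw(P,[[x,y,z]])[0]
r.goto(w(-90,-148,130),o); r.line_to(w(-90,-148,77))
x=-90
print(r.line_to(w(-60,-148,77),v=60,threshold=20)); print(readout.observe()["ee_pos"],readout.observe()["wrist_force"])
hit=r.line_to(w(5,-148,77),v=40,threshold=9)
s=readout.observe();print(hit,rz(.082)@(np.array(s["ee_pos"])-[P[0],P[1],0]),s["wrist_force"],s["clock"])
```

```text
False
[ 590.81651815 -143.36108039   76.92636682] [ 0.30741317 -0.31261903  0.67094964]
True [ -18.56071462 -148.03784456   76.06997442] [-0.4841833   0.05409728 -0.30380312] 6.425
```

Run:
```python
from h import *
P=[662.2,-.9,-.082]
w=lambda x,y,z:chw(P,[[x,y,z]])[0]
print(r.line_to(w(5,-148,77),v=20,threshold=10))
s=readout.observe();print(rz(.082)@(np.array(s["ee_pos"])-[P[0],P[1],0]))
r.line_to(w(-50,-148,77)); r.line_to(w(-60,-148,230),v=250)
snap("w_gate2",2.0,20)
r.command_gripper(0.7)
b=np.array([531.5,-394.5]);o=down(np.pi+.28)
r.goto([*b,270],o);r.line_to([*b,141],v=120)
r.command_gripper(0.0,40)
s=readout.observe();print(s["gripper_width"],s["grasp_force"],s["wrist_force"],s["ee_pos"])
r.line_to([*b,156],v=60)
d=np.array([np.cos(.28),np.sin(.28)])
r.line_to([*(b-80*d),158],v=80)
r.line_to([*(b-80*d),345],v=250)
s=readout.observe();print(s["gripper_width"],s["grasp_force"],s["wrist_force"],s["clock"])
im=cams.get_image("scene");t=cams.get_image("top")
cv2.imwrite("pics/s1.png",im);cv2.imwrite("pics/t1.png",t)
g=cv2.imread("pics/w_gate2.png")
cv2.imwrite("pics/v1.png",np.vstack([np.hstack([cv2.resize(im,(400,300)),cv2.resize(t,(400,300))]),np.hstack([cv2.resize(g,(400,300)),cv2.resize(cv2.convertScaleAbs(im[200:320,60:220],alpha=1.5),(400,300))])]))
```

```text
True
[ -18.88610201 -148.36693939   74.87526852]
0.17152614941366495 38.90201926231384 [-0.12297936  0.27703435  2.39649147] [ 531.68496181 -394.6384899   141.45335995]
0.17573089374532583 38.948246240615845 [-0.55485297 -0.39267814 -1.01320499] 13.9167
```

View pics/v1.png

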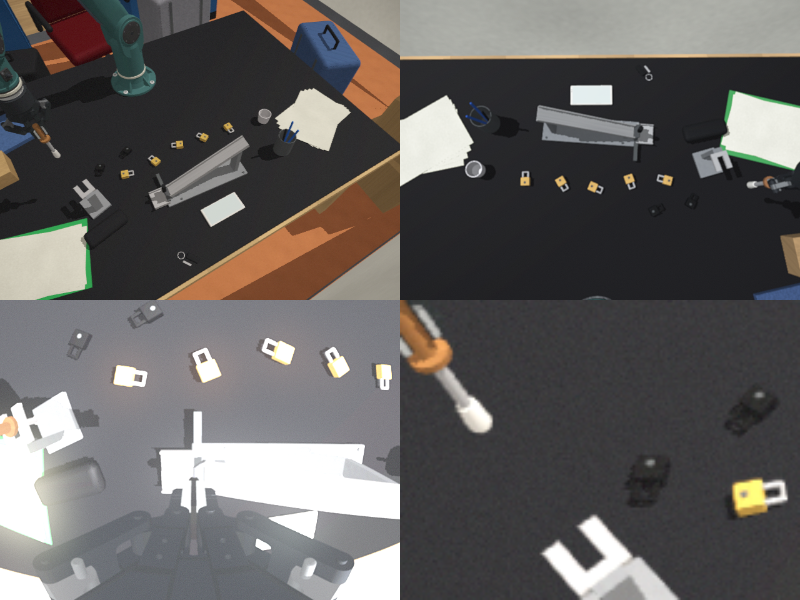

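The brush is in the grip and the fork is empty. The gate rests at its end stop after 50 mm of travel. I'll check the tip position, then dip and brush.

```bash
cat >> h.py <<'E'
P=[662.2,-.9,-.082]
A=np.radians(25)
def lane(s,h,x=0):  # s up slope from foot, h normal height
    return chw(P,[[x,-130+s*np.cos(A)-h*np.sin(A),35+s*np.sin(A)+h*np.cos(A)]])[0]
def tilt(yaw):  # tool normal to lane, tool x at yaw in the chute frame
    return Ro.from_matrix(rz(P[2])@Ro.from_euler("x",A).as_matrix()@rz(yaw)@Ro.from_euler("x",np.pi).as_matrix()).as_euler("xyz")
E
python3 - <<'E'
from h import *
s=readout.observe();e=np.array(s["ee_pos"]);print(e,tri([563,294],[91,247]))
for yaw in(np.pi,np.pi/2,0,-np.pi/2):
    print(yaw,[None if (q:=kin.ik(lane(ss,115),tilt(yaw))) is None else q.round(2) for ss in(280,40)])
q=kin.ik([528,406,345],down(np.pi+.28));print(q)
E
```

```text
[ 453.36804691 -416.11034015  342.73568717] (array([ 455.4262591 , -415.65814693,  240.77750566]), np.float64(0.7903106155609265))
3.141592653589793 [array([ 0.59,  0.66, -0.89,  1.74,  0.1 ,  0.84,  1.27]), array([ 0.86,  0.82, -0.84,  1.72,  0.19,  0.86,  1.55])]
1.5707963267948966 [array([ 0.38,  0.56, -0.54,  1.75, -0.21,  0.84, -0.02]), array([ 0.65,  0.71, -0.48,  1.73, -0.16,  0.84,  0.29])]
0 [array([-0.66,  0.83,  1.18,  1.79, -1.17,  1.45, -0.75]), array([-0.3 ,  1.03,  1.18,  1.78, -1.23,  1.54, -0.36])]
-1.5707963267948966 [array([ 0.67,  0.73, -1.04,  1.74,  0.25,  0.86,  2.7 ]), array([ 0.96,  0.92, -1.05,  1.72,  0.41,  0.92,  2.92])]
[-0.15935898  0.53767846 -0.86640654  1.60378938  0.43153822  1.2027425
  0.7365348 ]
```

Run:
```python
from h import *
e=np.array(readout.observe()["ee_pos"])
c=[]
for n,f in(("scene","s1"),("top","t1")):
    im=cv2.imread(f"pics/{f}.png");p={L:proj(n,e-[0,0,L])[0] for L in(13,21,75,95,102,108,115)}
    print(n,{k:v.round(1) for k,v in p.items()})
    u,v=p[108].round().astype(int);k=cv2.convertScaleAbs(im[v-20:v+20,u-26:u+27] if n=="scene" else im[v-20:v+20,u-26:u+27],alpha=1.3)
    k=cv2.resize(k,None,fx=7.5,fy=12,interpolation=0) if 0 else cv2.resize(k,None,fx=7.5,fy=7.5,interpolation=0)
    for L,col in((21,(255,0,0)),(102,(0,255,0)),(115,(0,0,255))):
        q=((p[L]-[u-26,v-20]+.5)*7.5).astype(int);cv2.circle(k,tuple(int(a) for a in q),4,col,-1)
    c.append(k)
cv2.imwrite("pics/v2.png",np.hstack(c))
```

```text
scene {13: array([ 70.2, 219.6]), 21: array([ 72.1, 222.2]), 75: array([ 84.1, 238.6]), 95: array([ 88.3, 244.3]), 102: array([ 89.7, 246.3]), 108: array([ 90.9, 247.9]), 115: array([ 92.3, 249.8])}
top {13: array([593.1, 291. ]), 21: array([590. , 291.4]), 75: array([571.2, 293.9]), 95: array([564.9, 294.8]), 102: array([562.8, 295.1]), 108: array([561. , 295.3]), 115: array([558.9, 295.6])}
```

View pics/v2.png

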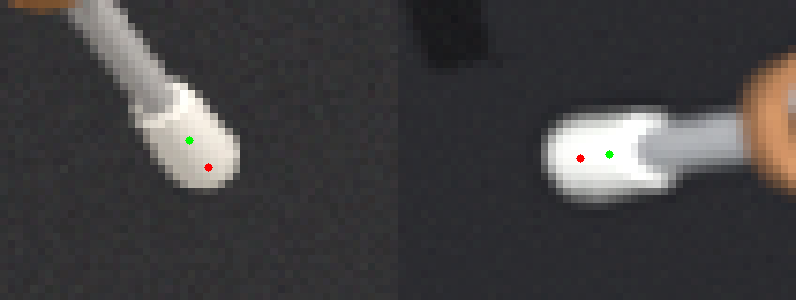

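Tip offset of 115 mm is confirmed, as the red dot sits at the bristle end. Now dip and brush.

Run:
```python
from h import *
p=[528,406];r.goto([*p,345],down(np.pi+.28))
r.line_to([*p,185],v=250);
print("touch",r.line_to([*p,126],v=60,threshold=6)); s=readout.observe();print(s["ee_pos"],s["wrist_force"])
r.hold(.4); cv2.imwrite("pics/dip.png",cams.get_image("scene"))
r.line_to([*p,345],v=250)
o=tilt(np.pi)
r.goto(lane(284,230),o);r.line_to(lane(284,125),v=200)
f0=np.array(readout.observe()["wrist_force"])
r.line_to(lane(284,109),v=50);print(np.array(readout.observe()["wrist_force"])-f0)
for t in(270,165,60,45):
    r.line_to(lane(t,108.5),v=90);s=readout.observe();print(t,np.linalg.norm(s["ee_pos"]-lane(t,108.5)),np.array(s["wrist_force"])-f0)
    if t==165: snap("w_br",1.2,0)
cv2.imwrite("pics/br.png",cams.get_image("scene"))
r.line_to(lane(45,220),v=250)
print(s["gripper_width"],readout.observe()["clock"])
a=cv2.imread("pics/dip.png")[140:240,360:500];b=cv2.imread("pics/br.png")[200:340,210:406];c=cv2.imread("pics/w_br.png")
cv2.imwrite("pics/v3.png",np.hstack([cv2.resize(a,(400,300)),cv2.resize(b,(400,300))]))
```

```text
touch False
[528.20820061 406.39941782 126.48257035] [-0.00897801 -0.46416721 -0.44820714]
[-1.10862396 -1.63813247  1.33028197]
270 2.354704765012678 [-1.02249002 -1.49864181  0.60855539]
165 0.36433744780419147 [-1.13410593 -1.71546356  1.70571583]
60 0.36170804680833996 [ 0.34542274 -1.37023859  1.27921701]
45 1.8253459497771714 [ 0.94653544 -2.69961914  2.39057291]
0.17624317123872266 26.925
```

View pics/v3.png

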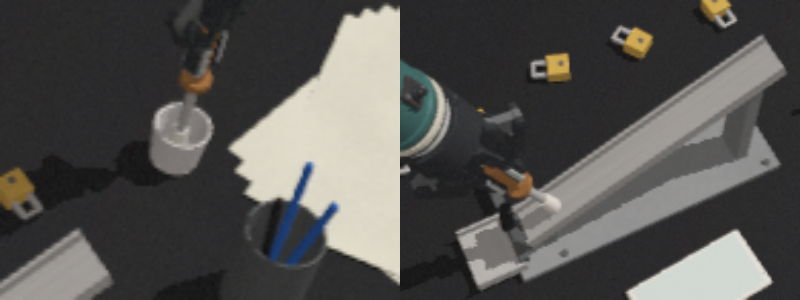

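Run:
```python
from h import *
def q(X): 
    p=proj("scene",X)[0]; return ((p-[210,200])*[400/196,300/140]).round(1)
for X in(lane(45,0),lane(45,20),lane(45,0,19),lane(45,0,-19),lane(45,11,23),lane(45,11,-23)):print(q(X))
im=cv2.imread("pics/br.png")[200:340,210:406]
im=cv2.resize(im[20:130,10:130],(800,600),interpolation=3)
f=lambda X:tuple(int(a) for a in((proj("scene",X)[0]-[220,220]+.5)*[800/120,600/110]))
for X in(lane(45,0),lane(165,0)):cv2.circle(im,f(X),4,(0,0,255),-1)
for x in(-23,23):cv2.line(im,f(lane(0,11,x)),f(lane(340,11,x)),(0,255,0),1)
cv2.imwrite("pics/v4.png",cv2.convertScaleAbs(im,alpha=1.4))
```

```text
[155.5 204. ]
[147.9 199.3]
[162.2 218.4]
[148.9 189.9]
[159.5 218.9]
[143.4 184.2]
```

View pics/v4.png

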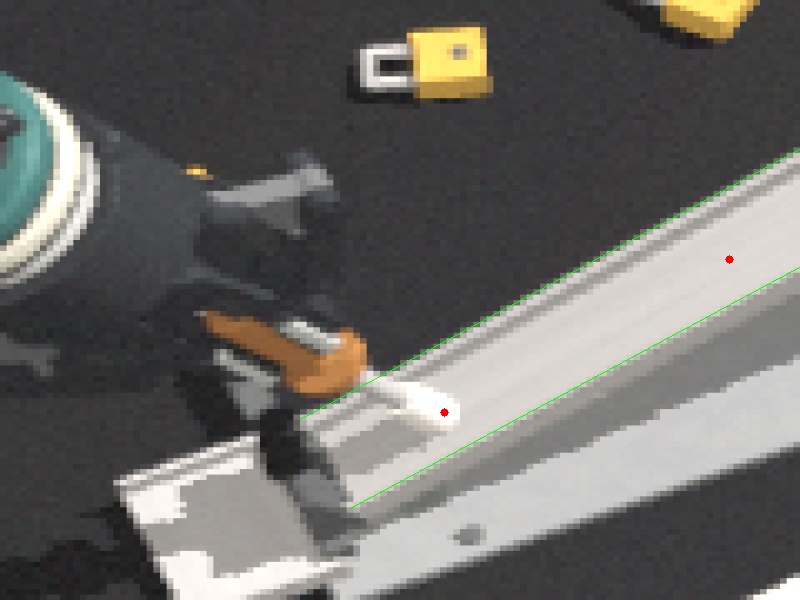

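The fitted chute overlays well, the brush tip is on the lane's centre line, and the gate plate lies across the foot. Next I'll hang the brush back.

Run:
```python
from h import *
b=np.array([531.6,-394.6]);o=down(np.pi+.28);d=np.array([np.cos(.28),np.sin(.28)])
r.goto([*(b-80*d),345],o);r.line_to([*(b-80*d),157.5],v=250)
print(r.line_to([*b,156.5],v=80,threshold=8))
print(r.line_to([*b,141],v=40,threshold=8));s=readout.observe();print(s["ee_pos"],s["wrist_force"])
r.command_gripper(0.7);r.line_to([*b,270],v=250)
r.goto([430,-250,330],down(np.pi))
print(readout.observe()["clock"]);
for a in locks(): print([np.round(q,2) for q in a])
t=cams.get_image("top");sc=cams.get_image("scene");cv2.imwrite("pics/t5.png",t)
a=cv2.resize(t[225:295,455:555],(400,280));b2=cv2.resize(sc[270:350,100:200],(400,320));c=cv2.resize(t[250:345,170:470],(800,253),interpolation=3)
v=np.zeros((600,800,3),np.uint8);v[:280,:400]=a;v[:320,400:]=b2;v[340:593]=c
cv2.imwrite("pics/v5.png",v)
```

```text
False
True
[ 531.03084031 -394.84296808  141.42476203] [-0.9615261  -0.09621399  5.36635696]
32.5
[array([521., 258.]), np.float64(548.79), np.float64(-448.33), np.float64(0.11), np.float64(0.47), np.int32(241)]
[array([366., 286.]), np.float64(490.46), np.float64(-112.45), np.float64(-2.83), np.float64(-2.67), np.int32(214)]
[array([257., 290.]), np.float64(484.14), np.float64(121.14), np.float64(-2.6), np.float64(-2.64), np.int32(209)]
[array([428., 288.]), np.float64(484.31), np.float64(-244.1), np.float64(1.24), np.float64(1.1), np.int32(217)]
[array([199., 290.]), np.float64(484.6), np.float64(243.12), np.float64(-0.01), np.float64(0.18), np.int32(210)]
[array([308., 298.]), np.float64(464.93), np.float64(11.63), np.float64(-1.96), np.float64(-1.94), np.int32(211)]
```

View pics/v5.png

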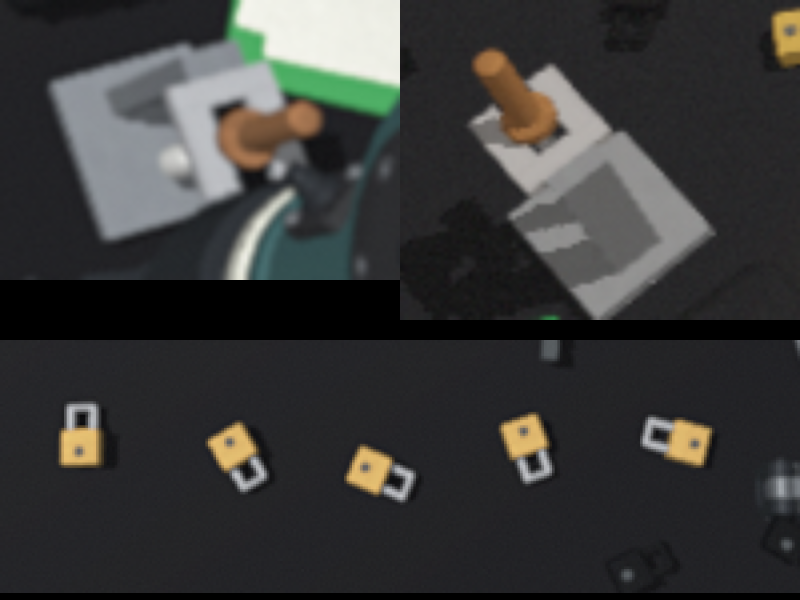

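The brush hangs upright in its fork again, and all five brass locks are still in place with yaws that match the picture. Locks next: squeeze each across its width to centre it, then grip it lengthwise so the fingers fit inside the lane.

```bash
cat > load.py <<'E'
from h import *
START=[1.147,.591,.048,1.609,-.033,.943,-.034]
def near(pos,yaws):
    q0=np.array(readout.observe()["joints"]);c=[(np.abs(np.array(q)-q0).max(),y) for y in yaws if (q:=kin.ik(pos,down(y))) is not None];return min(c)[1]
def find():
    return [a for a in locks() if a[1]<580 and not(a[2]<-330 and a[1]>520)]
def load(a,SC=285):
    x,y,yaw=a[1:4];d=np.array([np.cos(yaw),np.sin(yaw)]);c=np.array([x,y])
    r.command_gripper(0.8,25)
    g=c+10.5*d; psi=yaw+np.pi/2
    py=near([*c,120],[yaw,yaw+np.pi])
    r.goto([*c,120],down(py));r.line_to([*c,5],v=150)
    r.command_gripper(0.0,25);w1=readout.observe()["gripper_width"]
    r.command_gripper(0.8);r.line_to([*c,70],v=200)
    if not .28<w1<.42: return "y-squeeze",w1
    r.goto([*g,70],down(psi));r.line_to([*g,-1],v=120)
    r.command_gripper(0.0,35);w2=readout.observe()["gripper_width"]
    if not .5<w2<.66: r.command_gripper(.8);r.line_to([*g,150]);return "x-grip",w2
    r.line_to([*g,150],v=200)
    r.goto(lane(SC,150),tilt(np.pi));r.line_to(lane(SC,25),v=200)
    w3=readout.observe()["gripper_width"]
    hit=r.line_to(lane(SC,.3),v=40,threshold=8)
    if "pic" in globals(): cv2.imwrite("pics/place.png",cams.get_image("scene"))
    r.command_gripper(.74);r.line_to(lane(SC,120),v=200)
    return w1,w2,w3,hit,readout.observe()["clock"]
E
python3 - <<'E'
import load;from load import *
load.pic=1
r.movej(START);L=sorted(find(),key=lambda a:a[2]);print(len(L))
print(load.load(L[1]))
r.movej(START)
for a in find(): print([np.round(q,2) for q in a])
t=cams.get_image("top");s=cams.get_image("scene");p=cv2.imread("pics/place.png")
cv2.imwrite("pics/v6.png",np.vstack([np.hstack([cv2.resize(p[190:340,220:420],(400,300)),cv2.resize(s[190:340,220:420],(400,300))]),cv2.resize(t[160:260,210:410],(800,300),interpolation=3)]))
E
```

```text
5Traceback (most recent call last):
  File "<stdin>", line 4, in <module>
AttributeError: 'function' object has no attribute 'load'
```

Run:
```python
import load as M;from load import *
M.pic=1
L=sorted(find(),key=lambda a:a[2]);print(len(L))
print(M.load(L[1]))
r.movej(START)
for a in find(): print([np.round(q,2) for q in a])
t=cams.get_image("top");s=cams.get_image("scene");p=cv2.imread("pics/place.png")
cv2.imwrite("pics/v6.png",np.vstack([np.hstack([cv2.resize(p[190:340,220:420],(400,300)),cv2.resize(s[190:340,220:420],(400,300))]),cv2.resize(t[160:260,210:410],(800,300),interpolation=3)]))
```

```text
5
(0.3439418557940666, 0.5612665598885378, 0.5619529437533101, True, 47.5083)
[array([257., 290.]), np.float64(484.14), np.float64(121.14), np.float64(-2.6), np.float64(-2.64), np.int32(209)]
[array([428., 288.]), np.float64(484.29), np.float64(-244.12), np.float64(1.24), np.float64(1.1), np.int32(218)]
[array([199., 290.]), np.float64(484.6), np.float64(243.12), np.float64(-0.01), np.float64(0.18), np.int32(210)]
[array([308., 298.]), np.float64(464.91), np.float64(11.61), np.float64(-1.96), np.float64(-1.93), np.int32(210)]
```

View pics/v6.png

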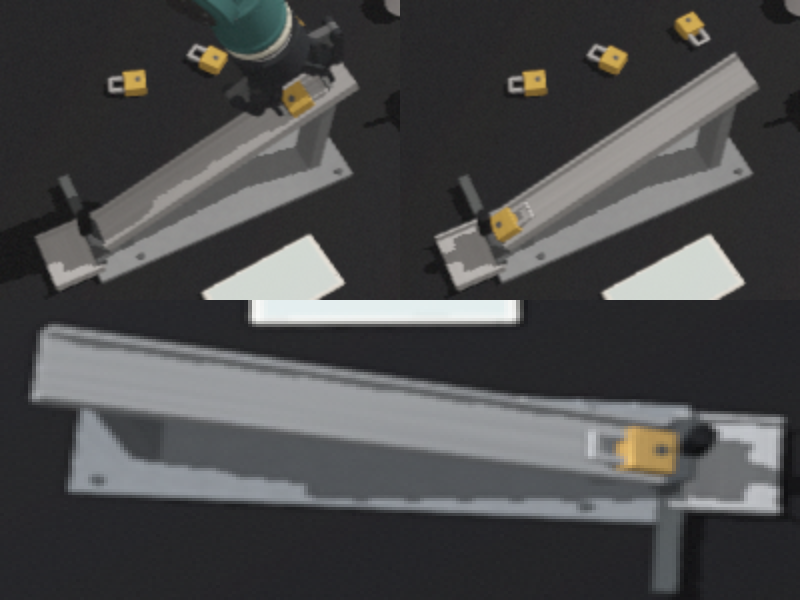

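The first lock lies flat in the chute, body against the shut gate and shackle uphill. I'll load the rest, finding each one again before reaching for it.

Run:
```python
import load as M;from load import *
for k in range(6):
    L=sorted(find(),key=lambda a:a[2]);print(len(L),[(round(a[1]),round(a[2]),round(a[3],2)) for a in L])
    if not L: break
    res=M.load(L[0]);print(res);r.movej(START)
    if isinstance(res[0],str): break
t=cams.get_image("top");s=cams.get_image("scene")
cv2.imwrite("pics/v7.png",np.vstack([np.hstack([cv2.resize(s,(400,300)),cv2.resize(s[190:340,220:420],(400,300))]),cv2.resize(t[160:260,210:410],(800,300),interpolation=3)]))
print(readout.observe()["clock"])
```

```text
4 [(484, -244, np.float64(1.24)), (465, 12, np.float64(-1.96)), (484, 121, np.float64(-2.6)), (485, 243, np.float64(-0.01))]
(0.34392165137225666, 0.561964951492345, 0.5637094853787258, True, 61.9083)
3 [(465, 12, np.float64(-1.96)), (484, 121, np.float64(-2.6)), (485, 243, np.float64(-0.01))]
(0.3448459385174196, 0.5659430165993645, 0.5603968609824969, True, 77.9167)
2 [(484, 121, np.float64(-2.6)), (485, 243, np.float64(-0.01))]
(0.34047264260433413, 0.5614529839416017, 0.5569943544519154, True, 93.15)
1 [(485, 243, np.float64(-0.01))]
(0.34603531555297123, 0.5637384452440226, 0.5645465587509355, True, 109.2917)
0 []
112.4917
```

View pics/v7.png

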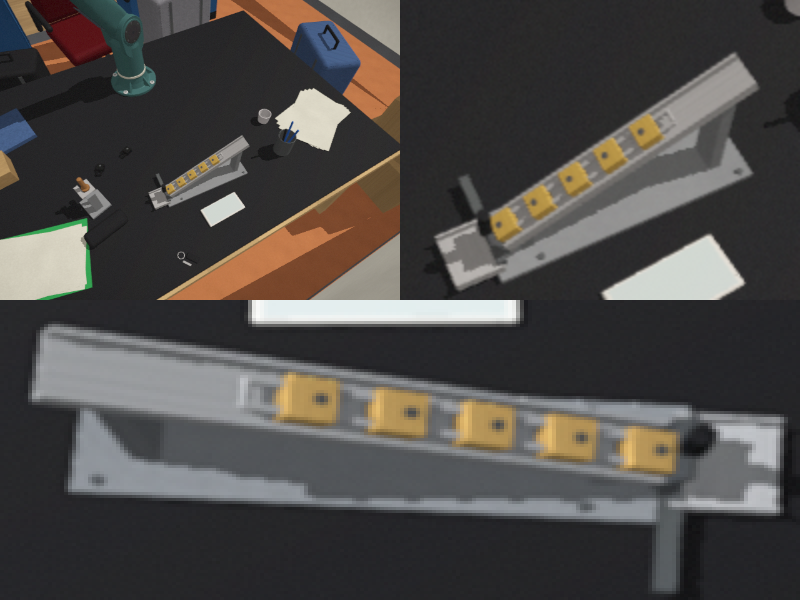

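All five locks are queued flat behind the shut gate with their shackles uphill. The brush is in its fork and the bystanders haven't moved.

```bash
python3 -c "
from plant import r
print(r.hand_in())"
```

```text
the job is handed in; nothing more can be done
None
```

The job is done and handed in at about 112 s of the 210 s allowed: the gate is shut, the chute is brushed, the brush is back in its fork, and all five brass padlocks are queued flat, body first, behind the gate.

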